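Clear up the breath-test desk after a session

TASK

Clear up after the breath test: put both used white mouthpieces (one is still plugged in the monitor's cup) into the yellow waste tub, and lay the two navy valve adaptors flat on the floor of the cream disinfecting tray, white valve upwards and not on top of one another. Set the cream breath monitor down gently, face up and flat on the floor of its black charging cradle with its cup end away from the green light. Leave the pile of leaflets where it is.

Things in the scene. Friction and masses are not known exactly. Their poses are not given: they have to be found in the camera images.
- monitor: Cream breath monitor lying face up on the desk, 160 mm long (x from -80 to 80), 58 mm wide, 26 mm thick, 180 g. Origin: centre of its underside; x towards its round head, z up. Grey open cup on the head, centred at x = 49 mm: radius 18 outside, 13 inside, floor 26 and rim 40 mm above the underside. Grip across its straight sides (x from -70 to 15 mm).
- mouthpiece_loose: Used white mouthpiece lying loose on the desk: rigid tube 22 mm in diameter, 52 mm long along x, 14 g; its last 8 mm at +x is a lip flange 34 mm wide (y) and 22 mm high (z). Origin at the middle of the tube, 11 mm above the desk. Grip across y at the middle.
- mouthpiece_plugged: Used white mouthpiece of the same shape, standing loosely in the monitor's cup (2 mm play, no catch; lifts straight up). Its x axis points up, flange on top; z is across the flange's narrow way (22 mm), y the wide way. Origin at mid-tube, 52 mm above the desk: its top is 26 mm above the origin, the cup's rim 12 mm below it.
- adaptor_1: Navy valve adaptor lying on the desk: tube 22 mm in diameter, 70 mm long along x, light blue end rings; mid-way a round valve housing 34 mm in diameter, from 11 mm below to 13 mm above the origin, with a white disc (the valve) on top. Origin at mid-tube, 11 mm above the desk; z up through the valve. 30 g. Grip across y at the housing.
- adaptor_2: A second valve adaptor, identical to adaptor_1; either may take either place in the tray.
- waste_tub: Yellow open waste tub with a red stripe, fixed; 126 mm (x) by 150 mm (y) outside, 58 mm high, rim to 61 mm, walls and floor 4 mm. Origin at the centre of its underside, on the desk.
- disinfect_tray: Cream open disinfecting tray, fixed; 130 mm (x) by 190 mm (y) outside, 32 mm high, rim to 35 mm, walls and floor 4 mm. Origin at the centre of its underside, on the desk.
- cradle: Black charging cradle, fixed; 190 mm (x) by 92 mm (y), origin at the centre of its underside on the desk. Floor 10 mm above the desk; pocket 178 by 80 mm, walled to 22 mm above the desk at ends and corners, the middle 104 mm of both long sides open for fingers. The -x end wall is taller (37 mm) with a green light bar; the monitor's head belongs at +x.
- leaflets: Bystander: pile of white and purple leaflets, 105 mm (x) by 148 mm (y), 16 mm high; origin at the centre of its underside. Not to be shifted.
- cradle_light (a point): Middle of the cradle's green light bar, at its -x end, 92 mm from its origin and 37 mm above the desk; the monitor's tail (the end without the cup) belongs at this end.
Mind the look-alikes: they are no part of the job. Leave any red look-alike of the adaptor_1 alone.

How it is judged:
At the end, for the whole second after the job is handed in: Mouthpieces inside the tub, middles under 50 mm; adaptors flat on the tray's floor (within 5 mm), valve up, tilt < 0.2 rad; monitor face up on the cradle's floor (4 mm, tilt < 0.08), centred within 15 mm and 0.2 rad, cup away from the light; all at rest (< 20 mm/s) (x of mouthpiece_loose in the frame of waste_tub between -0.059 and 0.059 m and y of mouthpiece_loose in the frame of waste_tub between -0.071 and 0.071 m and z of mouthpiece_loose in the frame of waste_tub between 0 and 0.05 m and x of mouthpiece_plugged in the frame of waste_tub between -0.059 and 0.059 m and y of mouthpiece_plugged in the frame of waste_tub between -0.071 and 0.071 m and z of mouthpiece_plugged in the frame of waste_tub between 0 and 0.05 m and x of adaptor_1 in the frame of disinfect_tray between -0.061 and 0.061 m and y of adaptor_1 in the frame of disinfect_tray between -0.091 and 0.091 m and z of adaptor_1 in the frame of disinfect_tray between 0.01 and 0.02 m and angle between each of adaptor_1, adaptor_2's own z axis and vertical below 0.2 rad and x of adaptor_2 in the frame of disinfect_tray between -0.061 and 0.061 m and y of adaptor_2 in the frame of disinfect_tray between -0.091 and 0.091 m and z of adaptor_2 in the frame of disinfect_tray between 0.01 and 0.02 m and horizontal distance between monitor and cradle below 0.015 m and z of monitor in the frame of cradle between 0.006 and 0.014 m and angle between monitor's own z axis and vertical below 0.08 rad and angle between the x axis of monitor and the x axis of cradle, either way round below 0.2 rad and linear speed of each of mouthpiece_loose, mouthpiece_plugged, adaptor_1, adaptor_2, monitor below 0.02 m/s and x of cradle_light in the frame of monitor below -0.05 m); the robot touches nothing.
It fails at once if the leaflet pile was shifted more than 25 mm (distance of leaflets from where it was at the start of the episode above 0.025 m).
It fails at once if the monitor was dropped or flung into the cradle (over 0.6 m/s in the last 25 mm above its floor) (horizontal distance between monitor and cradle below 0.06 m and z of monitor in the frame of cradle below 0.035 m and linear speed of monitor above 0.6 m/s).
It also fails if it takes over 136 s, if anything falls off the work surface, if the arm or the gripper's body presses on something with over 40 N, if the wrist force passes 120 N, or if a joint passes its speed limit or range.

ROBOT

A 6-joint arm with a two-finger parallel gripper is mounted at the origin on the work surface. World frame = base frame: x ahead of the robot, y to its left, z up, the work surface at z = 0. Lengths are in m, angles in rad, forces in N, time in s.
With the tool pointing down it reaches from about 0.375 to 0.9 m from the base axis. Payload 3.1 kg.
Tool frame: the origin (TCP) lies between the finger pads; the fingertips stand 22 mm ahead of it and the grasp point (between the pads) lies 3 mm ahead of it; z points along the fingers, y is the direction in which the jaws open and shut (so a half turn about z gives the same grasp; the last joint's range is limited). The gripper opens to 87 mm and grips with 3 to 60 N. Pads are 19 mm wide; open, the fingers measure 117 mm over their backs; the gripper's body (75 mm by 190 mm) begins 51 mm behind the grasp point.
Start: joints at [-1.361, 0.527, 1.433, -0, 1.181, -0.178], TCP at [0.237, -0.578, 0.245] pointing down, gripper open.
Joint ranges: [-3.08, 3.08], [-0.75, 2.2], [0.22, 2.44], [-1.43, 4.57], [0, 2.65], [-2.85, 2.85]. Speed limits (rad/s): [2.79, 2.79, 3.14, 3.14, 3.14, 3.14].

INTERFACE

Orientations are given as a unit quaternion [x, y, z, w].
In Python, from rig import get_obs, camera, get_calibration, hand_in, search_frame gives the robot as it stands.
- The arm moves only by the shell command python3 -m jog 'ROWS' [FORCE]. ROWS is JSON, a list of rows, each an object with "grip": the closure in counts, from 0 (fully open) to 255 (shut); "travel": the shift along the world's x, y, z in cm, a list of three; "twist": the turn about the world's z in degrees. A call has 1 to 8 rows; each row shifts and turns the commanded pose from where the row before left it; what a row does not reach is not made up. A row lasts 1/10 s, in which the tool goes at most 50 mm and 8.59 degrees, less where a joint would pass 70% of its speed; a pose out of reach is approached as far as the arm can. A call is refused whole if a number of a shift passes 5 or a number of a turn 8.59, either way. A call with a gripper value outside its range is refused whole. The fingers move at their own pace and stop on an object; FORCE is the grip in N (left out, the last holds). Time passes only in rows, so rows that do not move let the fingers close. It gives the time, the measured TCP pose, the force and the opening at its end, in the units of the state.
- get_obs(): the state, without advancing time (a new reading comes with each control period).
- camera(name): name is "side" or "top" or "wrist"; returns the picture (480x640x3 uint8, red, green, blue); there is no depth.
- get_calibration(name): a dict with "fx", "fy", "cx", "cy" (pixels), "R" (3x3) and "t" (3): a world point X has camera coordinates R X + t; the wrist camera has in their place "T_tool_cam" (4x4, takes a point from camera to tool coordinates, whose origin is the TCP and whose axes are the flange's). Camera axes: x right, y down, z forward; pixel columns grow to the right and rows downward; lengths in m; the calibration is good to about 2 mm. A picture is of the moment at which its call begins: read the wrist's pose just before it. get_calibration takes no time and is no camera call.
- hand_in(): hands the job in, once; it reports no verdict.
Trained networks look in the newest picture that a camera, given by its name, has taken for a name from the list of things; names that differ only in an ending like _2 or _b are one class to them, and where a whole thing is asked for, a point or a joint stands for the part that bears it (a point fixed in the world has none). Each returns a list of dicts, best first, with "p" (0 to 1); they miss things now and then, are a little off and sometimes report something else, mostly with a low value. They report only what shows in the picture. A call takes as long as a camera call. They do not tell look-alikes from the thing itself.
- search_frame(target, camera): "at" ([x, y, z] in m, in world coordinates, good to about 4 mm: the middle of the surface that is visible of it).
The state is a dict: "time": time; "q": joint angles; "joint_velocities": joint speeds; "joint_torque": joint torques, N m; "position": TCP position; "tool_rot": TCP orientation; "ft_force": force on the tool from outside, world axes, zero at the start; "moment": the same for the moment, N m; "grip_width": finger opening in m.
Only numpy, scipy, OpenCV 4.12 (cv2) and the standard library are available. Lean on these libraries where they do the work, as an engineer would, in place of code of your own. Each camera call takes 0.05 s, during which the arm holds its last target. There are 200 camera calls.

## Working session

There is one attempt and no reset: what is moved stays moved. The work goes in short steps, Python scripts to look and compute and a shell command to move; the robot and the scene stay as the last step left them, time stands still between calls to the robot, and variables do not carry over. Pictures are saved under pics/ and viewed, about 12 in all and at most 16, crops included, and the job is handed in when it is done.

```bash
mkdir -p pics; ls; python3 - <<'E'
from rig import *
import cv2
o=get_obs();print(o['time'],o['position'],o['tool_rot'],o['grip_width'])
for c in ['top','side']:
    cv2.imwrite(f'pics/{c}0.png',camera(c)[:,:,::-1])
    k=get_calibration(c);print(c,k)
    for n in ['monitor','mouthpiece_loose','adaptor_1','waste_tub','disinfect_tray','cradle','leaflets']:
        print(n,[(round(d['p'],2),[round(float(v),3) for v in d['at']]) for d in search_frame(n,c)])
print(get_calibration('wrist'))
E
```

```text
pics
0.0 [ 0.23679205 -0.5776408   0.24357465] [ 9.81163081e-01  1.93178167e-01 -3.14132935e-05 -1.09704428e-03] 0.08698653465336006
top {'fx': 506.46701877667044, 'fy': 506.46701877667044, 'cx': 319.7489982615839, 'cy': 249.54523812744472, 'R': array([[-0.02427951, -0.99961697, -0.01328249],
       [-0.99533329,  0.02541241, -0.09309051],
       [ 0.09339239,  0.01096031, -0.99556905]]), 't': array([0.00780442, 0.44789259, 0.9991248 ])}
monitor [(0.83, [0.409, -0.283, 0.023])]
mouthpiece_loose [(0.78, [0.445, -0.002, 0.023])]
adaptor_1 [(0.92, [0.446, -0.115, 0.023]), (0.9, [0.333, -0.085, 0.023]), (0.87, [0.284, -0.337, 0.022]), (0.69, [0.265, -0.229, 0.026]), (0.67, [0.444, 0.102, 0.022])]
waste_tub [(0.85, [0.619, -0.265, -0.0])]
disinfect_tray [(0.83, [0.618, 0.275, 0.005])]
cradle [(0.71, [0.622, -0.006, 0.009])]
leaflets [(0.85, [0.416, 0.271, 0.019])]
side {'fx': 606.1214256285723, 'fy': 606.1214256285723, 'cx': 313.5652566797107, 'cy': 236.16745795576077, 'R': array([[ 0.99041282, -0.13649617,  0.02124242],
       [-0.04861599, -0.48835242, -0.87129123],
       [ 0.1293017 ,
[... 204 characters left out ...]
0.019]), (0.82, [0.444, -0.117, 0.019]), (0.74, [0.248, -0.234, 0.021]), (0.58, [0.438, 0.089, 0.023])]
waste_tub []
disinfect_tray [(0.84, [0.62, 0.281, 0.012])]
cradle [(0.8, [0.617, -0.018, 0.011])]
leaflets [(0.87, [0.417, 0.243, 0.016])]
{'fx': 372.5669834856092, 'fy': 372.5669834856092, 'cx': 316.82752017955755, 'cy': 234.7841245953462, 'T_tool_cam': array([[-1.87666650e-04, -9.61535268e-01, -2.74681439e-01,
         7.53764112e-02],
       [ 9.99999655e-01, -4.02774498e-04,  7.26715646e-04,
         2.60205886e-04],
       [-8.09397402e-04, -2.74681208e-01,  9.61535012e-01,
        -1.40350731e-01],
       [ 0.00000000e+00,  0.00000000e+00,  0.00000000e+00,
         1.00000000e+00]])}
```

View pics/top0.png

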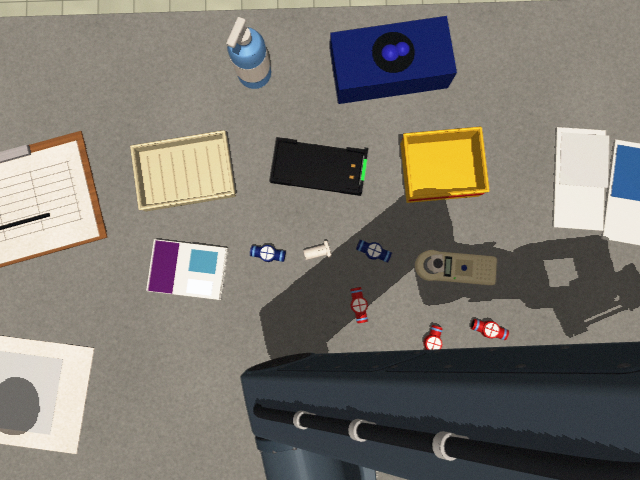

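View pics/side0.png

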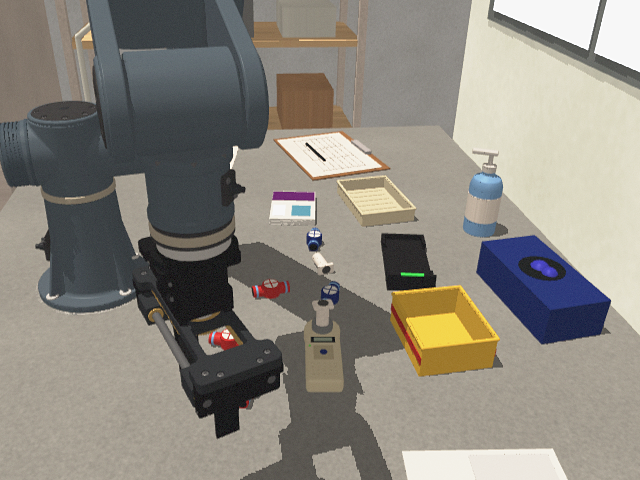

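The top view shows the navy adaptors at (268,253) and (374,250), the loose mouthpiece at (317,250), and the monitor at (457,268) with its head to the left. The red look-alikes are at (360,305), (433,340) and (490,329) and must be left alone. The cradle's green light is on its right at (364,170). I'll check my choice in a close crop.

```bash
cat > h.py <<'E'
from rig import *
import cv2, numpy as np
def ray(c,u,v,z,obs=None):
    k=get_calibration(c)
    d=np.array([(u-k['cx'])/k['fx'],(v-k['cy'])/k['fy'],1.])
    if c=='wrist':
        from scipy.spatial.transform import Rotation as Ro
        o=obs or get_obs(); T=k['T_tool_cam']; R=Ro.from_quat(o['tool_rot']).as_matrix()
        C=R@T[:3,3]+o['position']; D=R@T[:3,:3]@d
    else: C=-k['R'].T@k['t']; D=k['R'].T@d
    return C+D*(z-C[2])/D[2]
def line(c,a,b,z,obs=None):
    A,B=ray(c,*a,z,obs),ray(c,*b,z,obs); d=B-A
    return ((A+B)/2).round(4)[:2],np.degrees(np.arctan2(d[1],d[0])).round(1),np.hypot(*d[:2]).round(4)
E
python3 - <<'E'
from h import *
im=cv2.imread('pics/top0.png')
cr=cv2.resize(im[120:320,240:510],None,fx=2.96,fy=2.96,interpolation=cv2.INTER_CUBIC)
cv2.imwrite('pics/crop1.png',cr)
E
```

```text
(no output)
```

View pics/crop1.png

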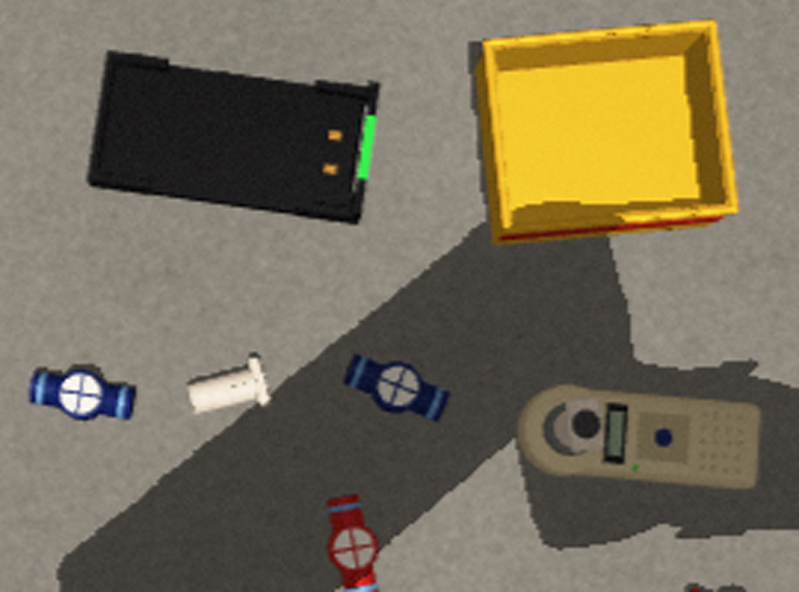

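```bash
python3 - <<'E'
from h import *
f=lambda a:(240+a[0]/2.96,120+a[1]/2.96)
L=lambda a,b,z:print(line('top',f(a),f(b),z))
print('A');L((33,385),(133,403),.011)
print('B');L((350,370),(445,405),.011)
print('mp');L((190,395),(262,380),.011)
print('mon tail->head');L((755,446),(518,430),.024)
print('plug',ray('top',*f((586,425)),.078),'cup',ray('top',*f((566,428)),.04))
print('cradle l->r, right at z .037',ray('top',*f((99,119)),.022),ray('top',*f((367,150)),.037))
P=[ray('top',*f(p),.022) for p in [(108,52),(90,185),(357,222)]];print(np.round(P,4))
print('light',ray('top',*f((367,148)),.037))
T=[ray('top',*f(p),.061)[:2] for p in [(484,40),(717,22),(738,212),(495,241)]];print(np.round(T,3),np.mean(T,0))
T=[ray('top',*p,.035)[:2] for p in [(131,146),(226,132),(235,195),(141,209)]];print(np.round(T,3),np.mean(T,0))
E
```

```text
A
(array([0.4443, 0.1022]), np.float64(-101.7), np.float64(0.0701))
B
(array([ 0.4433, -0.1138]), np.float64(-111.8), np.float64(0.0692))
mp
(array([0.4463, 0.0037]), np.float64(-79.6), np.float64(0.0505))
mon tail->head
(array([ 0.4039, -0.2721]), np.float64(84.7), np.float64(0.1592))
plug [ 0.41025416 -0.22674057  0.078     ] cup [ 0.41087616 -0.22182867  0.04      ]
cradle l->r, right at z .037 [0.63401286 0.08699375 0.022     ] [ 0.6032795  -0.09625162  0.037     ]
[[ 0.6814  0.08    0.022 ]
 [ 0.5877  0.0939  0.022 ]
 [ 0.5569 -0.089   0.022 ]]
light [ 0.60466257 -0.09629646  0.037     ]
[[ 0.67  -0.175]
 [ 0.678 -0.33 ]
 [ 0.549 -0.337]
 [ 0.534 -0.176]] [ 0.60758846 -0.25433341]
[[0.668 0.375]
 [0.692 0.181]
 [0.561 0.164]
 [0.538 0.354]] [0.61463336 0.26872243]
```

```bash
python3 -m jog '[{"grip":0,"travel":[2.2,4,0],"twist":7.8},{"grip":0,"travel":[2.2,4,0],"twist":7.8},{"grip":0,"travel":[2.2,4,0],"twist":7.8},{"grip":0,"travel":[2.2,4,0],"twist":7.8},{"grip":0,"travel":[2.2,4,0],"twist":7.8},{"grip":0,"travel":[2.2,4,0],"twist":7.8},{"grip":0,"travel":[2.1,4,0],"twist":7.8},{"grip":0,"travel":[2,4,0],"twist":7.8}]' 25
python3 -m jog '[{"grip":0,"travel":[0,0,0],"twist":0},{"grip":0,"travel":[0,0,0],"twist":0}]'
python3 - <<'E'
from h import *
from scipy.spatial.transform import Rotation as Ro
o=get_obs();print(o['time'],o['position'],Ro.from_quat(o['tool_rot']).as_matrix().round(3),o['q'])
cv2.imwrite('pics/w1.png',camera('wrist')[:,:,::-1])
for n in ['monitor','mouthpiece_plugged']:
    print(n,[(round(d['p'],2),np.round(d['at'],3)) for d in search_frame(n,'wrist')])
E
```

```text
time: 1.6
position: [0.4107, -0.2568, 0.2449]
tool_rot: [0.737, 0.675, 0.0, 0.0]
ft_force: [0.4, 0.3, -0.1]
grip_width: 0.0873
time: 1.8
position: [0.4105, -0.2576, 0.2448]
tool_rot: [0.739, 0.674, -0.0, 0.0]
ft_force: [-0.5, 0.3, 0.8]
grip_width: 0.0869
1.8 [ 0.41045052 -0.257609    0.24480716] [[ 0.091  0.996  0.   ]
 [ 0.996 -0.091 -0.001]
 [-0.001  0.    -1.   ]] [-7.91334379e-01  3.38978082e-01  1.77622533e+00 -5.05183130e-04
  1.02555792e+00 -7.00173282e-01]
monitor [(0.92, array([ 0.406, -0.284,  0.028]))]
mouthpiece_plugged [(0.82, array([ 0.411, -0.229,  0.08 ]))]
```

View pics/w1.png

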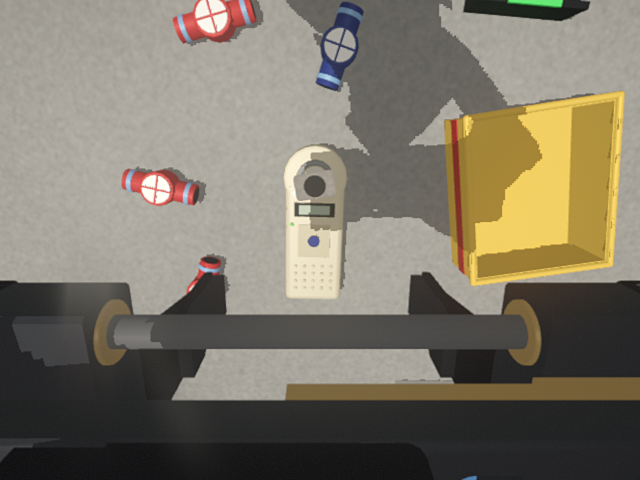

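The monitor lies in the middle at (315,225) with its head up, and the mouthpiece hole is at (315,186). I'll zoom in for the flange direction.

```bash
python3 - <<'E'
from h import *
im=cv2.imread('pics/w1.png')[135:310,265:365]
cv2.imwrite('pics/c2.png',cv2.convertScaleAbs(cv2.resize(im,None,fx=4.5,fy=3.4*4.5/4.5*1.0+0,interpolation=cv2.INTER_CUBIC)[:400],alpha=1.2))
E
```

```text
(no output)
```

View pics/c2.png

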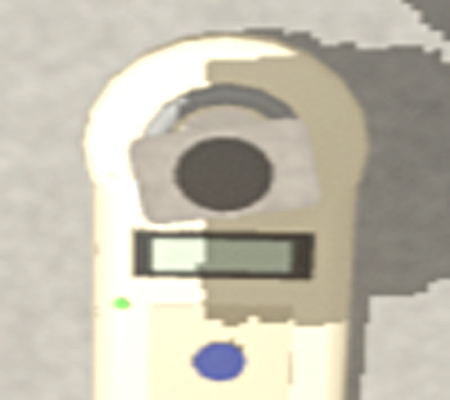

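```bash
python3 - <<'E'
from h import *
f=lambda a:(265+a[0]/4.5,135+a[1]/3.4)
P=[ray('wrist',*f(p),.078)[:2] for p in [(132,140),(150,222),(320,205),(305,118)]]
print(np.round(P,4),np.mean(P,0)); d=P[2]-P[1]; e=P[3]-P[0]
print([np.degrees(np.arctan2(x[1],x[0])) for x in (d,e)],np.linalg.norm(d),np.linalg.norm(e),np.linalg.norm(P[1]-P[0]))
print('mon tail',ray('wrist',286,297,.026),ray('wrist',340,297,.026),ray('wrist',285,185,.026),ray('wrist',346,185,.026),ray('wrist',315,146,.02))
b=[ray('wrist',*p,.011)[:2] for p in [(350,5),(328,88)]];print('B',np.mean(b,0),b)
E
```

```text
[[ 0.3954 -0.221 ]
 [ 0.3964 -0.2413]
 [ 0.4282 -0.2401]
 [ 0.4272 -0.2188]] [ 0.41179063 -0.23029623]
[np.float64(2.1771004447580125), np.float64(4.037505903817189)] 0.03176666804255297 0.03190608306944774 0.020271023266834713
mon tail [ 0.3687944  -0.35218437  0.026     ] [ 0.42539189 -0.35758757  0.026     ] [ 0.38172965 -0.23473505  0.026     ] [ 0.44035374 -0.24032628  0.026     ] [ 0.41403654 -0.2012608   0.02      ]
B [ 0.44389962 -0.11671254] [array([ 0.45659918, -0.08334824]), array([ 0.43120006, -0.15007683])]
```

```bash
python3 -m jog '[{"grip":0,"travel":[0,0.4,-1],"twist":-8.2},{"grip":0,"travel":[0,0.4,-1],"twist":-8.2},{"grip":0,"travel":[0,0.4,-1],"twist":-8.2},{"grip":0,"travel":[0,0.4,-1],"twist":-8.2},{"grip":0,"travel":[0,0.4,-1.5],"twist":-8.2},{"grip":0,"travel":[0,0.3,-1.5],"twist":-8.2},{"grip":0,"travel":[0,0.3,-1.5],"twist":-8.2},{"grip":0,"travel":[0,0.3,-1],"twist":-8.2}]'
python3 -m jog '[{"grip":60,"travel":[0,0,0],"twist":-8.2},{"grip":60,"travel":[0,0,0],"twist":-8.2},{"grip":60,"travel":[0,0,0],"twist":0},{"grip":60,"travel":[0,0,0],"twist":0}]'
```

```text
time: 2.75
position: [0.4093, -0.2307, 0.1486]
tool_rot: [0.987, 0.161, -0.0, -0.0]
ft_force: [0.1, -0.1, 0.1]
grip_width: 0.0871
time: 3.15
position: [0.4097, -0.2305, 0.1495]
tool_rot: [1.0, 0.024, 0.0, 0.0]
ft_force: [0.9, 0.3, -0.1]
grip_width: 0.0683
```

```bash
python3 -m jog '[{"grip":60,"travel":[0.2,0.1,-3],"twist":0},{"grip":60,"travel":[0,0,-2.5],"twist":0},{"grip":60,"travel":[0,0,-1.6],"twist":0},{"grip":60,"travel":[0,0,-1],"twist":0},{"grip":60,"travel":[0,0,0],"twist":0},{"grip":200,"travel":[0,0,0],"twist":0},{"grip":200,"travel":[0,0,0],"twist":0},{"grip":200,"travel":[0,0,0],"twist":0}]' 12
python3 -m jog '[{"grip":200,"travel":[0,0,0],"twist":0},{"grip":200,"travel":[0,0,0],"twist":0},{"grip":200,"travel":[0,0,0],"twist":0},{"grip":200,"travel":[0,0,0.5],"twist":0},{"grip":200,"travel":[0,0,1],"twist":0},{"grip":200,"travel":[0,0,2],"twist":0},{"grip":200,"travel":[0,0,4],"twist":0}]'
```

```text
time: 3.95
position: [0.4124, -0.2287, 0.0694]
tool_rot: [1.0, 0.023, 0.001, 0.001]
ft_force: [1.2, -0.0, 0.1]
grip_width: 0.05
time: 4.65
position: [0.4106, -0.2272, 0.1431]
tool_rot: [1.0, 0.023, -0.002, -0.002]
ft_force: [0.5, -2.0, -0.4]
grip_width: 0.0219
```

```bash
python3 -m jog '[{"grip":200,"travel":[4,-1.2,1],"twist":0},{"grip":200,"travel":[4.1,-1.2,0],"twist":0},{"grip":200,"travel":[4.1,-1.2,0],"twist":0},{"grip":200,"travel":[4,-1.2,0],"twist":0},{"grip":200,"travel":[4,-1,0],"twist":0},{"grip":200,"travel":[0,0,-3],"twist":0},{"grip":200,"travel":[0,0,-3],"twist":0},{"grip":200,"travel":[0,0,-2],"twist":0}]'
python3 -m jog '[{"grip":200,"travel":[0,0,0],"twist":0},{"grip":120,"travel":[0,0,0],"twist":0},{"grip":120,"travel":[0,0,0],"twist":0},{"grip":120,"travel":[0,0,0],"twist":0},{"grip":120,"travel":[0,0,0],"twist":0},{"grip":120,"travel":[0,0,3],"twist":0},{"grip":120,"travel":[0,0,4],"twist":0},{"grip":60,"travel":[0,0,4],"twist":0}]'
```

```text
time: 5.45
position: [0.6132, -0.2855, 0.0721]
tool_rot: [1.0, 0.024, -0.001, -0.001]
ft_force: [-1.0, -0.0, 0.3]
grip_width: 0.0219
time: 6.25
position: [0.6136, -0.2861, 0.1848]
tool_rot: [1.0, 0.023, -0.0, -0.0]
ft_force: [0.4, -0.7, -0.8]
grip_width: 0.049
```

```bash
python3 -m jog '[{"grip":60,"travel":[-1.4,2.4,0],"twist":8.1},{"grip":60,"travel":[-1.4,2.4,0],"twist":8.1},{"grip":60,"travel":[-1.4,2.4,0],"twist":8.1},{"grip":60,"travel":[-1.4,2.4,0],"twist":8.1},{"grip":60,"travel":[-1.4,2.4,0],"twist":8.1},{"grip":60,"travel":[-1.4,2.4,0],"twist":8.1},{"grip":60,"travel":[-1.4,2.4,0],"twist":8.1},{"grip":60,"travel":[-1.4,2.4,0],"twist":8.1}]'
python3 -m jog '[{"grip":60,"travel":[-1.4,2.4,0],"twist":8.1},{"grip":60,"travel":[-1.4,2.4,0],"twist":8.1},{"grip":60,"travel":[-1.4,2.4,0],"twist":8.1},{"grip":60,"travel":[-1.4,2.4,0],"twist":8.1},{"grip":60,"travel":[0,0,0],"twist":0},{"grip":60,"travel":[0,0,0],"twist":0}]'
python3 - <<'E'
from h import *
cv2.imwrite('pics/w2.png',camera('wrist')[:,:,::-1])
for n in ['mouthpiece_loose','adaptor_1','cradle','waste_tub']:
    print(n,[(round(d['p'],2),np.round(d['at'],3)) for d in search_frame(n,'wrist')])
E
```

```text
time: 7.05
position: [0.5015, -0.0935, 0.1843]
tool_rot: [0.83, 0.558, 0.0, 0.001]
ft_force: [0.6, -0.4, -0.1]
grip_width: 0.0666
time: 7.65
position: [0.4465, 0.0017, 0.1843]
tool_rot: [0.644, 0.765, 0.0, 0.001]
ft_force: [1.2, -0.5, -0.6]
grip_width: 0.0666
mouthpiece_loose [(0.82, array([0.446, 0.001, 0.013]))]
adaptor_1 [(0.93, array([ 0.346, -0.076,  0.022])), (0.72, array([0.442, 0.101, 0.02 ])), (0.55, array([ 0.443, -0.125,  0.017]))]
cradle [(0.93, array([0.62 , 0.034, 0.009]))]
waste_tub []
```

View pics/w2.png

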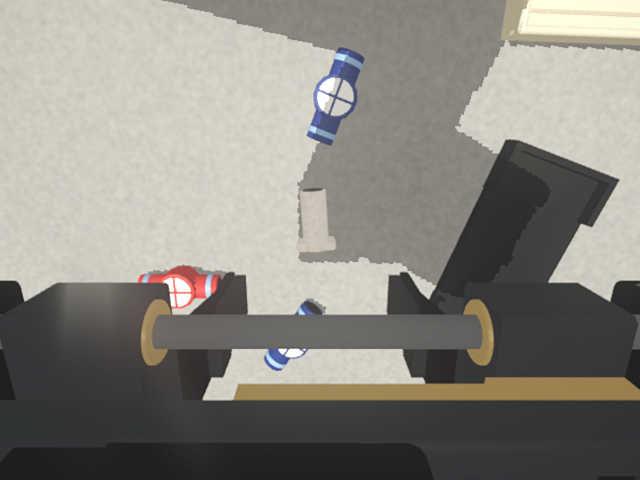

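The navy adaptors are at (336,97) and (293,338), the loose mouthpiece is at (315,218), and the red look-alike is at (178,290). The mouthpiece estimate agrees, so I'm going down.

```bash
python3 -m jog '[{"grip":60,"travel":[0,0,-4.5],"twist":0},{"grip":60,"travel":[0,0,-4.5],"twist":0},{"grip":60,"travel":[0,0,-3.3],"twist":0},{"grip":60,"travel":[0,0,-2],"twist":0},{"grip":60,"travel":[0,0,-1.5],"twist":0},{"grip":60,"travel":[0,0,0],"twist":0},{"grip":200,"travel":[0,0,0],"twist":0},{"grip":200,"travel":[0,0,0],"twist":0}]'
python3 -m jog '[{"grip":200,"travel":[0,0,0],"twist":0},{"grip":200,"travel":[0,0,0],"twist":0},{"grip":200,"travel":[0,0,0],"twist":0},{"grip":200,"travel":[0,0,0],"twist":0},{"grip":200,"travel":[0,0,1],"twist":0},{"grip":200,"travel":[0,0,3],"twist":0},{"grip":200,"travel":[0,0,5],"twist":0},{"grip":200,"travel":[0,0,3],"twist":0}]'
```

```text
time: 8.7
position: [0.4465, 0.0013, 0.0258]
tool_rot: [0.644, 0.765, 0.0, 0.0]
ft_force: [0.6, -0.1, 0.2]
grip_width: 0.0574
time: 9.5
position: [0.4463, 0.0017, 0.1484]
tool_rot: [0.644, 0.765, 0.001, 0.001]
ft_force: [2.3, -0.4, -0.7]
grip_width: 0.0209
```

```bash
python3 -m jog '[{"grip":200,"travel":[2.4,-3.2,0],"twist":0},{"grip":200,"travel":[2.4,-3.2,0],"twist":0},{"grip":200,"travel":[2.4,-3.2,0],"twist":0},{"grip":200,"travel":[2.4,-3.2,0],"twist":0},{"grip":200,"travel":[2.4,-3.2,0],"twist":0},{"grip":200,"travel":[2.4,-3.3,0],"twist":0},{"grip":200,"travel":[2.3,-3.3,0],"twist":0},{"grip":200,"travel":[0,0,-3],"twist":0}]'
python3 -m jog '[{"grip":200,"travel":[0,0,-3],"twist":0},{"grip":200,"travel":[0,0,-1.5],"twist":0},{"grip":200,"travel":[0,0,0],"twist":0},{"grip":120,"travel":[0,0,0],"twist":0},{"grip":120,"travel":[0,0,0],"twist":0},{"grip":120,"travel":[0,0,0],"twist":0},{"grip":120,"travel":[0,0,4],"twist":0},{"grip":60,"travel":[0,0,5],"twist":0}]'
python3 -m jog '[{"grip":60,"travel":[-4,3,4],"twist":0},{"grip":60,"travel":[-2.8,3,0],"twist":0},{"grip":60,"travel":[0,0,0],"twist":0}]'
python3 - <<'E'
from h import *
for c in ['wrist','side']:
    cv2.imwrite(f'pics/{c}3.png',camera(c)[:,:,::-1])
    for n in ['mouthpiece_loose','monitor','adaptor_1']:
        print(c,n,[(round(d['p'],2),np.round(d['at'],3)) for d in search_frame(n,c)])
a=cv2.imread('pics/wrist3.png');b=cv2.imread('pics/side3.png')[230:480,230:560]
cv2.imwrite('pics/m3.png',np.hstack([cv2.resize(a,(440,330)),cv2.resize(b,(360,330))]))
E
```

```text
time: 10.3
position: [0.6198, -0.2316, 0.1206]
tool_rot: [0.645, 0.764, 0.001, 0.009]
ft_force: [0.1, -0.4, 0.1]
grip_width: 0.0209
time: 11.1
position: [0.6114, -0.2234, 0.1597]
tool_rot: [0.644, 0.765, -0.0, -0.003]
ft_force: [0.7, -0.4, 0.0]
grip_width: 0.0478
time: 11.4
position: [0.5489, -0.1664, 0.1934]
tool_rot: [0.643, 0.766, -0.0, -0.003]
ft_force: [-0.3, 0.4, 0.1]
grip_width: 0.0648
wrist mouthpiece_loose [(0.88, array([ 0.61 , -0.222,  0.02 ]))]
wrist monitor [(0.64, array([ 0.42 , -0.228,  0.024]))]
wrist adaptor_1 [(0.83, array([ 0.344, -0.084,  0.02 ])), (0.77, array([ 0.286, -0.228,  0.015])), (0.72, array([ 0.45 , -0.114,  0.017]))]
side mouthpiece_loose [(0.79, array([ 0.607, -0.226,  0.021]))]
side monitor [(0.55, array([ 0.403, -0.297,  0.025]))]
side adaptor_1 [(0.72, array([ 0.256, -0.241,  0.023])), (0.72, array([ 0.279, -0.351,  0.02 ])), (0.72, array([ 0.608, -0.293,  0.052])), (0.72, array([0.415, 0.243, 0.016])), (0.58, array([ 0.334, -0.094,  0.02 ])), (0.56, array([0.438, 0.089, 0.022])), (0.55, array([ 0.438, -0.124,  0.02 ]))]
```

View pics/m3.png

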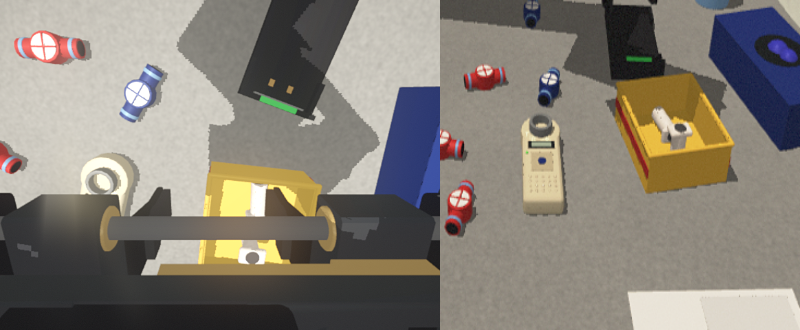

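Both mouthpieces are in the tub, one lying and one standing. Next is adaptor B at (.4435,-.115), with the jaws at about -21°.

```bash
python3 -m jog '[{"grip":60,"travel":[-2.6,1.3,0],"twist":-7.7},{"grip":60,"travel":[-2.6,1.3,0],"twist":-7.7},{"grip":60,"travel":[-2.6,1.3,-1],"twist":-7.7},{"grip":60,"travel":[-2.7,1.3,-2],"twist":-7.7},{"grip":60,"travel":[0,0,-4],"twist":0},{"grip":60,"travel":[0,0,-3],"twist":0},{"grip":60,"travel":[0,0,0],"twist":0}]' 15
python3 - <<'E'
from h import *
o=get_obs();print(o['position'],o['tool_rot'])
E
```

```text
time: 12.5
position: [0.4469, -0.1182, 0.0888]
tool_rot: [0.824, 0.567, -0.002, -0.003]
ft_force: [0.0, -0.3, 0.2]
grip_width: 0.0663
[ 0.44691142 -0.11824547  0.08875349] [ 0.82390034  0.56672184 -0.00173626 -0.00340143]
```

```bash
python3 -m jog '[{"grip":60,"travel":[-0.3,0.3,-2],"twist":0},{"grip":60,"travel":[0,0,-2.2],"twist":0},{"grip":60,"travel":[0,0,-1.5],"twist":0},{"grip":60,"travel":[0,0,-0.5],"twist":0},{"grip":60,"travel":[0,0,0],"twist":0},{"grip":200,"travel":[0,0,0],"twist":0},{"grip":200,"travel":[0,0,0],"twist":0},{"grip":200,"travel":[0,0,0],"twist":0}]'
python3 -m jog '[{"grip":200,"travel":[0,0,0],"twist":0},{"grip":200,"travel":[0,0,0],"twist":0},{"grip":200,"travel":[0,0,0],"twist":0},{"grip":200,"travel":[0,0,1],"twist":0},{"grip":200,"travel":[0,0,3],"twist":0},{"grip":200,"travel":[0,0,4],"twist":0},{"grip":200,"travel":[0,0,2],"twist":0},{"grip":200,"travel":[0,0,0],"twist":0}]'
```

```text
time: 13.3
position: [0.4462, -0.1161, 0.0305]
tool_rot: [0.824, 0.567, 0.0, 0.001]
ft_force: [0.6, -0.0, -0.0]
grip_width: 0.0501
time: 14.1
position: [0.4474, -0.1167, 0.1328]
tool_rot: [0.824, 0.567, 0.002, 0.003]
ft_force: [-0.2, -0.2, -0.8]
grip_width: 0.0334
```

```bash
python3 -m jog '[{"grip":200,"travel":[1.6,4.3,0],"twist":3.5},{"grip":200,"travel":[1.6,4.3,0],"twist":3.5},{"grip":200,"travel":[1.6,4.3,0],"twist":3.5},{"grip":200,"travel":[1.6,4.3,0],"twist":3.5},{"grip":200,"travel":[1.6,4.3,0],"twist":3.5},{"grip":200,"travel":[1.6,4.3,0],"twist":3.5},{"grip":200,"travel":[1.6,4.3,0],"twist":3.5},{"grip":200,"travel":[1.6,4.3,0],"twist":3.5}]'
python3 -m jog '[{"grip":200,"travel":[1.6,4.3,0],"twist":0},{"grip":200,"travel":[1.6,4.3,0],"twist":0},{"grip":200,"travel":[0,0,0],"twist":0},{"grip":200,"travel":[0,0,-3],"twist":0},{"grip":200,"travel":[0,0,-2],"twist":0},{"grip":200,"travel":[0,0,0],"twist":0}]'
python3 - <<'E'
from h import *
cv2.imwrite('pics/s4.png',cv2.resize(camera('top')[90:240,100:300,::-1],None,fx=3.5,fy=3.5))
E
```

```text
time: 14.9
position: [0.5732, 0.2299, 0.1285]
tool_rot: [0.661, 0.75, -0.001, -0.001]
ft_force: [1.1, 0.3, -0.5]
grip_width: 0.0336
time: 15.5
position: [0.602, 0.3123, 0.0752]
tool_rot: [0.662, 0.749, -0.005, -0.002]
ft_force: [-1.0, -0.4, 0.6]
grip_width: 0.0333
```

View pics/s4.png

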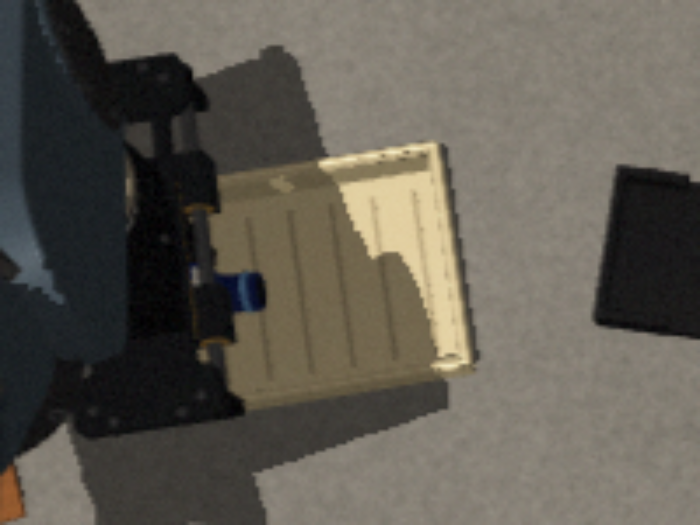

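The adaptor is over the left part of the tray, with its near end at (255,292), and is clear of the walls. Lowering it.

```bash
python3 -m jog '[{"grip":200,"travel":[0.6,-0.2,-1.5],"twist":0},{"grip":200,"travel":[0,0,-1.5],"twist":0},{"grip":200,"travel":[0,0,-0.7],"twist":0},{"grip":200,"travel":[0,0,-0.3],"twist":0},{"grip":200,"travel":[0,0,0],"twist":0},{"grip":200,"travel":[0,0,0],"twist":0}]'
```

```text
time: 16.15
position: [0.6119, 0.3123, 0.0401]
tool_rot: [0.662, 0.749, 0.0, 0.0]
ft_force: [-0.0, 1.2, -0.4]
grip_width: 0.0332
```

```bash
python3 -m jog '[{"grip":200,"travel":[0,0,-0.3],"twist":0},{"grip":200,"travel":[0,0,-0.2],"twist":0},{"grip":200,"travel":[0,0,0],"twist":0},{"grip":200,"travel":[0,0,0],"twist":0}]'
python3 -m jog '[{"grip":130,"travel":[0,0,0],"twist":0},{"grip":110,"travel":[0,0,0],"twist":0},{"grip":110,"travel":[0,0,0],"twist":0},{"grip":110,"travel":[0,0,0],"twist":0},{"grip":110,"travel":[0,0,0],"twist":0},{"grip":110,"travel":[0,0,3],"twist":0},{"grip":80,"travel":[0,0,4],"twist":0},{"grip":60,"travel":[0,0,4],"twist":0}]'
```

```text
time: 16.55
position: [0.6117, 0.3121, 0.0348]
tool_rot: [0.662, 0.749, 0.0, -0.0]
ft_force: [0.4, 0.2, -0.6]
grip_width: 0.0334
time: 17.35
position: [0.6112, 0.3119, 0.1452]
tool_rot: [0.662, 0.749, -0.001, -0.0]
ft_force: [-0.4, -0.3, 0.1]
grip_width: 0.0586
```

```bash
python3 -m jog '[{"grip":60,"travel":[-2.4,-3,0],"twist":-4.7},{"grip":60,"travel":[-2.4,-3,0],"twist":-4.7},{"grip":60,"travel":[-2.4,-3,0],"twist":-4.7},{"grip":60,"travel":[-2.4,-3,0],"twist":-4.6},{"grip":60,"travel":[-2.4,-3,0],"twist":0},{"grip":60,"travel":[-2.4,-3,0],"twist":0},{"grip":60,"travel":[-2.3,-3,0],"twist":0},{"grip":60,"travel":[0,0,-2],"twist":0}]'
python3 -m jog '[{"grip":60,"travel":[0,0,-3],"twist":0},{"grip":60,"travel":[0,0,0],"twist":0},{"grip":60,"travel":[0,0,0],"twist":0}]'
```

```text
time: 18.15
position: [0.4422, 0.0999, 0.1262]
tool_rot: [0.776, 0.631, -0.0, 0.0]
ft_force: [0.8, 0.1, 0.3]
grip_width: 0.0664
time: 18.45
position: [0.4446, 0.1021, 0.0948]
tool_rot: [0.775, 0.632, -0.0, -0.0]
ft_force: [-0.1, 0.2, 0.9]
grip_width: 0.0663
```

```bash
python3 -m jog '[{"grip":60,"travel":[0,0,-3],"twist":0},{"grip":60,"travel":[0,0,-2],"twist":0},{"grip":60,"travel":[0,0,-1],"twist":0},{"grip":60,"travel":[0,0,-0.5],"twist":0},{"grip":60,"travel":[0,0,0],"twist":0},{"grip":200,"travel":[0,0,0],"twist":0},{"grip":200,"travel":[0,0,0],"twist":0},{"grip":200,"travel":[0,0,0],"twist":0}]'
python3 -m jog '[{"grip":200,"travel":[0,0,0],"twist":0},{"grip":200,"travel":[0,0,0],"twist":0},{"grip":200,"travel":[0,0,0],"twist":0},{"grip":200,"travel":[0,0,1],"twist":0},{"grip":200,"travel":[0,0,3],"twist":0},{"grip":200,"travel":[0,0,4],"twist":0},{"grip":200,"travel":[0,0,2],"twist":0},{"grip":200,"travel":[0,0,0],"twist":0}]'
```

```text
time: 19.25
position: [0.4451, 0.1021, 0.0304]
tool_rot: [0.775, 0.632, 0.001, 0.0]
ft_force: [0.2, -0.0, -0.6]
grip_width: 0.0499
time: 20.05
position: [0.4465, 0.1022, 0.1328]
tool_rot: [0.775, 0.632, 0.003, 0.002]
ft_force: [-0.3, 0.3, 0.5]
grip_width: 0.0337
```

```bash
python3 -m jog '[{"grip":200,"travel":[3.5,2.4,0],"twist":4.7},{"grip":200,"travel":[3.5,2.4,0],"twist":4.7},{"grip":200,"travel":[3.5,2.4,0],"twist":4.7},{"grip":200,"travel":[3.5,2.4,0],"twist":4.7},{"grip":200,"travel":[3.4,2.3,0],"twist":0},{"grip":200,"travel":[0,0,-2],"twist":0},{"grip":200,"travel":[0,0,-3],"twist":0},{"grip":200,"travel":[0,0,0],"twist":0}]'
python3 -m jog '[{"grip":200,"travel":[0,0,0],"twist":0},{"grip":200,"travel":[0,0,0],"twist":0}]'
```

```text
time: 20.85
position: [0.6144, 0.2205, 0.0744]
tool_rot: [0.661, 0.75, -0.005, -0.004]
ft_force: [-1.1, 0.3, -0.2]
grip_width: 0.0338
time: 21.05
position: [0.6192, 0.221, 0.0806]
tool_rot: [0.662, 0.75, 0.0, 0.0]
ft_force: [0.7, 1.0, 0.4]
grip_width: 0.0335
```

```bash
python3 -m jog '[{"grip":200,"travel":[0,0,-2],"twist":0},{"grip":200,"travel":[0,0,-1.5],"twist":0},{"grip":200,"travel":[0,0,-0.7],"twist":0},{"grip":200,"travel":[0,0,-0.4],"twist":0},{"grip":200,"travel":[0,0,0],"twist":0},{"grip":200,"travel":[0,0,0],"twist":0}]'
python3 -m jog '[{"grip":130,"travel":[0,0,0],"twist":0},{"grip":110,"travel":[0,0,0],"twist":0},{"grip":110,"travel":[0,0,0],"twist":0},{"grip":110,"travel":[0,0,0],"twist":0},{"grip":110,"travel":[0,0,0],"twist":0},{"grip":110,"travel":[0,0,3],"twist":0},{"grip":60,"travel":[0,0,4],"twist":0},{"grip":0,"travel":[0,0,4],"twist":0}]'
```

```text
time: 21.65
position: [0.6192, 0.2212, 0.0343]
tool_rot: [0.661, 0.75, 0.0, 0.0]
ft_force: [-0.0, 0.1, 0.3]
grip_width: 0.0337
time: 22.45
position: [0.6181, 0.221, 0.1442]
tool_rot: [0.661, 0.75, -0.001, -0.001]
ft_force: [0.7, -0.1, 0.5]
grip_width: 0.0588
```

```bash
python3 -m jog '[{"grip":0,"travel":[-1.8,-4.1,1],"twist":-4.3},{"grip":0,"travel":[-1.8,-4.1,1],"twist":-4.3},{"grip":0,"travel":[-1.8,-4.1,1],"twist":-4.3},{"grip":0,"travel":[-1.8,-4.1,1],"twist":0},{"grip":0,"travel":[-1.8,-4.1,1],"twist":0},{"grip":0,"travel":[-1.8,-4.1,1],"twist":0},{"grip":0,"travel":[-1.8,-4.1,0],"twist":0},{"grip":0,"travel":[-1.8,-4.1,0],"twist":0}]'
python3 -m jog '[{"grip":0,"travel":[-1.8,-4.1,0],"twist":0},{"grip":0,"travel":[-1.8,-4.1,0],"twist":0},{"grip":0,"travel":[-1.7,-4.1,0],"twist":0},{"grip":0,"travel":[-1.7,-4.1,0],"twist":0},{"grip":0,"travel":[0,0,0],"twist":0},{"grip":0,"travel":[0,0,0],"twist":0}]'
python3 - <<'E'
from h import *
a=camera('wrist')[:,:,::-1];cv2.imwrite('pics/w5.png',a)
t=camera('top')[:,:,::-1];cv2.imwrite('pics/t5.png',t)
print([(round(d['p'],2),np.round(d['at'],3)) for d in search_frame('monitor','wrist')])
m=np.hstack([a[100:340,190:490],cv2.resize(t[110:230,110:300],(380,240))]);cv2.imwrite('pics/m5.png',m)
E
```

```text
time: 23.25
position: [0.4741, -0.1084, 0.2045]
tool_rot: [0.741, 0.671, 0.0, 0.001]
ft_force: [0.6, -0.4, 0.1]
grip_width: 0.0869
time: 23.85
position: [0.4042, -0.2717, 0.2038]
tool_rot: [0.743, 0.67, 0.0, -0.0]
ft_force: [-1.1, 0.4, -0.5]
grip_width: 0.0868
[(0.62, array([ 0.409, -0.274,  0.025]))]
```

View pics/m5.png

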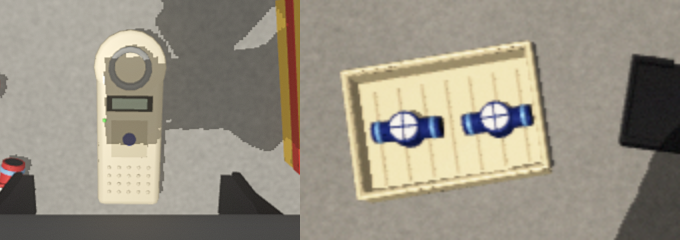

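Both adaptors lie in the tray with the valve up. In the left half the monitor's tail is at (129,204), its cup at (130,67) and its head tip at (130,29).

```bash
python3 - <<'E'
from h import *
o=get_obs()
print(line('wrist',(319,304),(320.5,129),.024,o),ray('wrist',320.5,167,.040,o))
print(ray('wrist',289,290,.026),ray('wrist',349,290,.026),ray('wrist',287,185,.026),ray('wrist',354,185,.026))
E
```

```text
(array([ 0.4071, -0.2747]), np.float64(84.0), np.float64(0.1588)) [ 0.41242133 -0.22500459  0.04      ]
[ 0.37255066 -0.33573457  0.026     ] [ 0.42790952 -0.34119246  0.026     ] [ 0.38243708 -0.23871675  0.026     ] [ 0.43946683 -0.24435257  0.026     ]
```

```bash
python3 -m jog '[{"grip":0,"travel":[0.2,-0.2,-4],"twist":0},{"grip":0,"travel":[0,0,-4],"twist":0},{"grip":0,"travel":[0,0,-4],"twist":0},{"grip":0,"travel":[0,0,-2.5],"twist":0},{"grip":0,"travel":[0,0,-1.8],"twist":0},{"grip":0,"travel":[0,0,-1],"twist":0},{"grip":0,"travel":[0,0,0],"twist":0}]' 30
python3 -m jog '[{"grip":120,"travel":[0,0,0],"twist":0},{"grip":120,"travel":[0,0,0],"twist":0},{"grip":120,"travel":[0,0,0],"twist":0},{"grip":120,"travel":[0,0,0],"twist":0},{"grip":120,"travel":[0,0,0],"twist":0},{"grip":120,"travel":[0,0,0],"twist":0}]'
```

```text
time: 24.7
position: [0.4067, -0.2714, 0.0298]
tool_rot: [0.741, 0.672, -0.0, -0.001]
ft_force: [-0.0, -0.2, 0.5]
grip_width: 0.0866
time: 25.3
position: [0.4067, -0.2731, 0.0314]
tool_rot: [0.742, 0.671, -0.0, 0.0]
ft_force: [-0.9, 0.3, 6.2]
grip_width: 0.0578
```

```bash
python3 -m jog '[{"grip":140,"travel":[0,0,0.5],"twist":0},{"grip":140,"travel":[0,0,1.5],"twist":0},{"grip":140,"travel":[0,0,3],"twist":0},{"grip":140,"travel":[0,0,3],"twist":0},{"grip":140,"travel":[0,0,2],"twist":0},{"grip":140,"travel":[0,0,0],"twist":0}]'
python3 -m jog '[{"grip":140,"travel":[2.6,3.3,0],"twist":-1},{"grip":140,"travel":[2.6,3.4,0],"twist":-1},{"grip":140,"travel":[2.7,3.4,0],"twist":-1},{"grip":140,"travel":[2.7,3.4,0],"twist":-0.8},{"grip":140,"travel":[2.7,3.4,0],"twist":0},{"grip":140,"travel":[2.7,3.4,0],"twist":0},{"grip":140,"travel":[2.6,3.3,0],"twist":0},{"grip":140,"travel":[2.6,3.2,0],"twist":0}]'
python3 -m jog '[{"grip":140,"travel":[0,0,-2],"twist":0},{"grip":140,"travel":[0,0,-2],"twist":0},{"grip":140,"travel":[0,0,0],"twist":0},{"grip":140,"travel":[0,0,0],"twist":0}]'
python3 - <<'E'
from h import *
a=camera('wrist')[:,:,::-1];t=camera('top')[:,:,::-1];s=camera('side')[:,:,::-1];cv2.imwrite('pics/w6.png',a)
m=np.hstack([cv2.resize(a[60:400,100:560],(406,300)),cv2.resize(s[200:320,340:500],(394,300))]);cv2.imwrite('pics/m6.png',m)
E
```

```text
time: 25.9
position: [0.4078, -0.274, 0.133]
tool_rot: [0.742, 0.671, 0.0, 0.003]
ft_force: [0.1, 0.1, -2.8]
grip_width: 0.0577
time: 26.7
position: [0.6184, -0.003, 0.1286]
tool_rot: [0.763, 0.646, -0.001, -0.001]
ft_force: [1.2, -0.4, -2.8]
grip_width: 0.0577
time: 27.1
position: [0.6176, -0.0048, 0.0892]
tool_rot: [0.763, 0.646, -0.001, -0.001]
ft_force: [-0.2, -0.1, -1.8]
grip_width: 0.0577
```

View pics/m6.png

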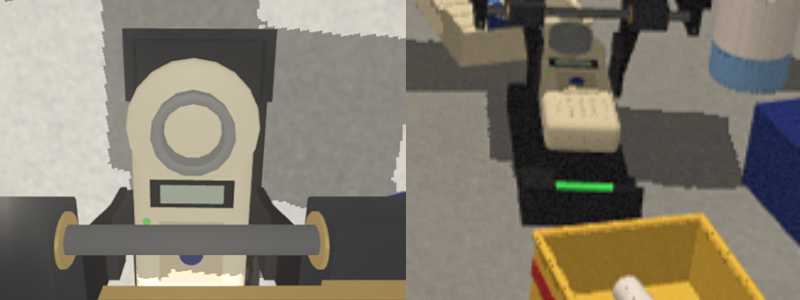

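The monitor is over the cradle with its tail towards the green light. I'll check the cradle's far end corners, at (123,30) and (276,30), in the wrist view.

```bash
python3 - <<'E'
from h import *
im=cv2.imread('pics/w6.png')
o=get_obs()
m,a,l=line('wrist',(239.4,94),(412.7,94),.022,o); print(m,a,l)
th=np.radians(80.4);print('centre',m-.095*np.array([np.cos(th),np.sin(th)]),o['position'])
# held monitor: cup centre, rim z
z=o['position'][2]-.031+.04
c=ray('wrist',100+192*1.133,60+132*1.133,z,o);y=2*np.arctan2(o['tool_rot'][1],o['tool_rot'][0]);print('cup',c,'mon',c[:2]-.049*np.array([np.cos(y),np.sin(y)]),np.degrees(y))
E
```

```text
[0.6398 0.0848] -9.6 0.0916
centre [ 0.62395697 -0.00886962] [ 0.61919531 -0.00539777  0.0914292 ]
cup [0.62758617 0.04072519 0.1004292 ] mon [ 0.61944684 -0.00759408] 80.43834564074272
```

```bash
python3 -m jog '[{"grip":140,"travel":[0.3,-0.1,-1],"twist":0},{"grip":140,"travel":[0,0,-1],"twist":0},{"grip":140,"travel":[0,0,-1],"twist":0},{"grip":140,"travel":[0,0,-0.8],"twist":0},{"grip":140,"travel":[0,0,-0.5],"twist":0},{"grip":140,"travel":[0,0,0],"twist":0},{"grip":140,"travel":[0,0,0],"twist":0}]'
```

```text
time: 27.95
position: [0.6218, -0.0059, 0.0477]
tool_rot: [0.763, 0.646, -0.0, -0.0]
ft_force: [-0.2, -0.3, -1.8]
grip_width: 0.0577
```

```bash
python3 -m jog '[{"grip":140,"travel":[0,0,-0.3],"twist":0},{"grip":140,"travel":[0,0,-0.2],"twist":0},{"grip":140,"travel":[0,0,-0.1],"twist":0},{"grip":140,"travel":[0,0,0],"twist":0},{"grip":140,"travel":[0,0,0],"twist":0}]'
```

```text
time: 28.45
position: [0.6217, -0.0059, 0.0418]
tool_rot: [0.763, 0.646, 0.0, 0.0]
ft_force: [-0.2, 0.5, -2.6]
grip_width: 0.0579
```

Not yet in contact; a little lower.

```bash
python3 -m jog '[{"grip":140,"travel":[0,0,-0.1],"twist":0},{"grip":140,"travel":[0,0,-0.1],"twist":0},{"grip":140,"travel":[0,0,0],"twist":0},{"grip":140,"travel":[0,0,0],"twist":0}]'
```

```text
time: 28.85
position: [0.6219, -0.0059, 0.0414]
tool_rot: [0.763, 0.646, 0.0, 0.0]
ft_force: [-2.1, 0.0, 7.1]
grip_width: 0.058
```

```bash
python3 -m jog '[{"grip":50,"travel":[0,0,0],"twist":0},{"grip":50,"travel":[0,0,0],"twist":0},{"grip":50,"travel":[0,0,0],"twist":0},{"grip":50,"travel":[0,0,0.2],"twist":0},{"grip":50,"travel":[0,0,0.8],"twist":0},{"grip":50,"travel":[0,0,2],"twist":0},{"grip":50,"travel":[0,0,4],"twist":0},{"grip":50,"travel":[0,0,4],"twist":0}]'
python3 -m jog '[{"grip":50,"travel":[-5,0,4],"twist":0},{"grip":50,"travel":[-5,-1,3],"twist":0},{"grip":50,"travel":[-5,-2,0],"twist":0},{"grip":50,"travel":[-3,-4,0],"twist":0},{"grip":50,"travel":[-3,-4,0],"twist":0},{"grip":50,"travel":[0,-4,0],"twist":0},{"grip":50,"travel":[0,-4,0],"twist":0},{"grip":50,"travel":[0,0,0],"twist":0}]'
python3 - <<'E'
from h import *
t=camera('top')[:,:,::-1];s=camera('side')[:,:,::-1];cv2.imwrite('pics/t7.png',t)
m=np.hstack([cv2.resize(t[115:215,120:500],(760,200))]);n=cv2.resize(s[160:380,240:560],(760,380))
for c in ('top','side'):
    print([(round(d['p'],2),np.round(d['at'],3)) for d in search_frame('monitor',c)+search_frame('leaflets',c)])
cv2.imwrite('pics/m7.png',np.vstack([m,n]))
E
```

```text
time: 29.65
position: [0.6211, -0.0058, 0.1506]
tool_rot: [0.763, 0.646, -0.001, -0.001]
ft_force: [-0.1, 0.0, 1.2]
grip_width: 0.07
time: 30.45
position: [0.4354, -0.1985, 0.2076]
tool_rot: [0.765, 0.644, 0.0, 0.003]
ft_force: [0.1, 0.1, -0.2]
grip_width: 0.0701
[(0.59, array([ 0.619, -0.013,  0.036])), (0.57, array([0.457, 0.274, 0.022]))]
[(0.84, array([ 0.616, -0.018,  0.034])), (0.7, array([0.4  , 0.223, 0.014]))]
```

View pics/m7.png

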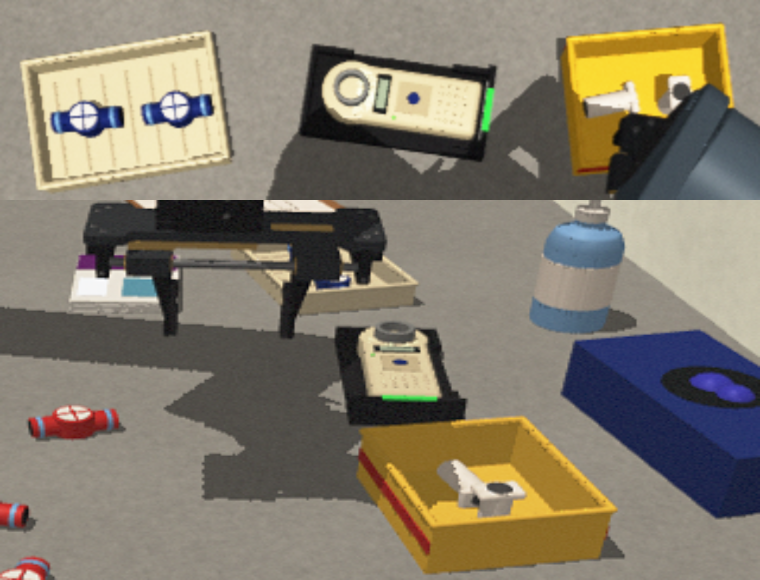

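The final picture shows the adaptors flat in the tray with valves up at (87,120) and (178,108). The monitor sits flat in the cradle with end gaps of about 14 px and 12 px, its cup away from the green light. Both mouthpieces are in the tub, and the leaflets are at the same side-view pixels as at the start.

```bash
python3 -c "
from rig import *
print(hand_in(), get_obs()['time'])"
```

```text
the job is handed in; nothing more can be done
the job is handed in; nothing more can be done
```

The job is handed in, after about 30 s of the 136 s allowed; the hand-in gives no verdict.

- **Mouthpieces:** Both are in the yellow waste tub, one lying and one standing upright.
- **Adaptors:** The two navy ones lie apart on the floor of the disinfecting tray with their white valves up. I never touched the red look-alikes.
- **Monitor:** I lowered it slowly into the cradle until it touched (about 7 N, underside worked out at about 10 mm). In the top view it is face up and centred to about 2 mm lengthwise, with the cup end away from the green light.
- **Leaflets:** They look unmoved in the side view.

Two readings disagreed:
- **Leaflets:** The networks' last positions were scattered: x 0.457 m from the top camera and 0.400 m from the side, against about 0.416 m at the start. I put this down to the arm partly blocking the view, because the leaflets are at the same pixels as before and were never touched.
- **Cradle centre:** The wrist and top cameras differed by about 5 mm, so I aimed between the two.

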